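# Lock a relief block into the sloping registration bed

### The arm

A 6-joint arm with a two-finger parallel gripper is mounted at the origin on the work surface. World frame = base frame: x ahead of the robot, y to its left, z up, the work surface at z = 0. Lengths are in m, angles in rad, forces in N, time in s.
With the tool pointing down it reaches from about 0.225 to 0.875 m from the base axis. Payload 3.4 kg.
Tool frame: the origin (TCP) lies at the very end of the fingers, on their centre line; the grasp point (between the pads) lies 19 mm behind it; x points along the fingers, z is the direction in which the jaws open and shut, and the axes are right-handed (so a half turn about x gives the same grasp; the last joint's range is limited). The gripper opens to 85 mm and grips with 20 to 120 N. Pads are 22 mm wide; open, the fingers measure 114 mm over their backs; the gripper's body (76 mm by 85 mm) begins 54 mm behind the grasp point. The pads swing forward as they close: fully open they stand 13 mm farther back than shut.
Start: joints at [-1.237, 0.276, 1.505, -0, 1.361, -0.121], TCP at [0.253, -0.517, 0.231] pointing down, gripper open.
Joint ranges: [-2.89, 2.89], [-0.75, 2.08], [0.22, 2.7], [-1.18, 4.32], [0.11, 2.71], [-2.7, 2.7]. Speed limits (rad/s): [2.57, 2.57, 3.14, 3.14, 3.14, 3.14].

### API

Orientations are given as a unit quaternion [w, x, y, z].
In Python, from rig import manip, viewer, finder gives the robot as it stands.
- The arm moves only by the tool move_arm, never from a script. Its argument "rows" is a list of rows, each a list of 3 entries, a list of its own where there are three numbers: the shift along the tool's x, y, z in mm, then the turn about the tool's x in rad, then the finger opening in mm, from 0 to 85.4. A call has 1 to 8 rows; each row is the pose to reach, as a shift and turn from the pose measured when the call began, along the tool's axes at that moment; what a row does not reach only later rows make up. A row lasts 1/12 s, in which the tool goes at most 41.7 mm and 7.16 degrees, less where a joint would pass 70% of its speed; a pose out of reach is approached as far as the arm can. A call with a gripper value outside its range is refused whole. The fingers move at their own pace and stop on an object; "force" is the grip in N (left out, the last holds). Time passes only in rows, so rows that repeat a pose let the fingers close. It gives the time, the measured TCP pose, the force and the opening at its end, in the units of the state.
- manip.get_state(): the state, without advancing time (a new reading comes with each control period).
- viewer.get_image(name): name is "side" or "top" or "wrist"; returns the picture (384x512x3 uint8, red, green, blue); there is no depth.
- viewer.get_calibration(name): a dict with "mtx" (3x3 intrinsics, pixels), "R" (3x3) and "t" (3): a world point X has camera coordinates R X + t. Camera axes: x right, y down, z forward; pixel columns grow to the right and rows downward; lengths in m; the calibration is good to about 2 mm. The wrist camera is an equidistant fisheye: a pixel r from the principal point sees the ray r / f radians off the axis. A picture is of the moment at which its call begins: read the wrist's pose just before it. get_calibration takes no time and is no camera call; for the wrist camera it gives the pose at the moment of the call.
- manip.sign_off(): hands the job in, once; it reports no verdict.
Trained networks look in the newest picture that a camera, given by its name, has taken for a name from the list of things; names that differ only in an ending like _2 or _b are one class to them, and where a whole thing is asked for, a point or a joint stands for the part that bears it (a point fixed in the world has none). Each returns a list of dicts, best first, with "score" (0 to 1); they miss things now and then, are a little off and sometimes report something else, mostly with a low value. They report only what shows in the picture. A call takes as long as a camera call. They do not tell look-alikes from the thing itself.
- finder.look_for(target, camera): "centre" ([column, row] in pixels, amid what is visible of it).
- finder.trace(target, camera): "mask" (384x512 bool, what is visible of it) and "centre" ([column, row] in pixels, amid what is visible of it).
The state is a dict: "clock": time; "qpos": joint angles; "qd": joint speeds; "effort": joint torques, N m; "position": TCP position; "ee_rot": TCP orientation; "contact_force": force on the tool from outside, world axes, zero at the start; "moment": the same for the moment, N m; "width": finger opening in m.
Only numpy, scipy, OpenCV 4.12 (cv2) and the standard library are available. Lean on these libraries where they do the work, as an engineer would, in place of code of your own. Each camera call takes 0.05 s, during which the arm holds its last target.

### The job

Take the wood-backed printing block with the red face and set it, red face up, into the recess of the grey sloping registration bed without dropping it in. Press it down on its packing plate until it is fully home, its face flush with the bed, then slide the brass catch all the way across the end of the block. Leave the other things on the bench where they stand.

Things in the scene. Friction and masses are not known exactly. Their poses are not given: they have to be found in the camera images.
- block_center (a point): Centre (half-way up) of the loose printing block to load: wood with a red carved top face, 60 mm along its x, 110 mm along its y, 30 mm high along its z (up, red face), about 0.16 kg. Starts flat on the bench, red face up, at any yaw; grip it across its 60 mm width. The same after a half turn about z.
- bed: Grey registration bed, fixed, sloping 30 degrees, low edge towards the robot; its bearing varies. Origin and axes as recess (x up the slope, y along it to the left, z square out of the face). Face spans x -75..75, y -95..125 mm. Mid-way along each long side of the recess (y -26..26 mm) the wall is cut away, out to the bed's edge and 40 mm deep, as finger room beside the block.
- recess (a point): Centre of the recess's mouth, in the plane of the bed's face, 90 mm above the bench; axes: x up the slope, y along the recess, z out of the face. The recess is 66 mm (x) by 116 mm (y), 3 mm of play all round the block (block's x along its x, either way round). With the block fully home, the block's centre is at z = -15 mm.
- packing_plate (a joint): Cork-topped plate, floor of the recess: how far it is pushed in along -z, m. 0 = raised, top 20 mm below the face, so the block stands 10 mm proud; 0.010 = block flush (stop at 0.0105). Starts at 0 to 0.002. No spring: stiff friction of about 7 N holds it wherever it is, more than the block's weight; press with 10 to 20 N.
- catch_knob (a point): Middle of the upright black knob (18 mm across, square to the face, from 8 to 38 mm above it; this point 23 mm above it) on the brass catch at the bed's +y end. The catch is a plate 30 mm (x) by 42 mm (y), underside 3 mm above the face, tip 24 mm ahead (-y) of the knob. It slides along -y over the block's end; a proud block is in its way. Grip or push the knob.
- catch (a joint): Travel of the catch along the bed's -y, m: 0 = fully open (tip at y = 78 mm), 0.038 = end stop, tip 15 mm over the block. Starts at 0 to 0.008, stays where it is left, slides with about 1.5 N.
- spare_center (a point): Centre of another, smaller printing block with a green face, 50 x 80 x 30 mm, loose: leave it.
- ink_tin_mid (a point): Middle of a round ink tin with a blue label, 68 mm across, 55 mm tall, loose: leave it.
- jar_mid (a point): Middle of an amber jar, 68 mm across, 80 mm tall, loose: leave it.
- cup_mid (a point): Middle of a black cup, 76 mm across, 85 mm tall, loose: leave it.
- ink_knife_grip (a point): Handle of a 200 mm ink spatula lying on the bench, loose: leave it.
- brush_grip (a point): Handle of a 190 mm brush lying on the bench, loose: leave it.
Not all that is in view belongs to the job. Leave any black look-alike of the part that bears block_center alone.

How it is judged:
On the way, in this order (a step that is already met when the one before it is completed fails the run):
1. the block stands in the recess, face up, still proud of the bed (x of block_center in the frame of recess between -0.006 and 0.006 m and y of block_center in the frame of recess between -0.006 and 0.006 m and angle between the z axis of block_center and the z axis of recess, either way round below 0.1 rad and angle between the y axis of block_center and the y axis of recess, either way round below 0.1 rad and z of block_center in the frame of recess between -0.011 and 0.002 m).
2. the block is pressed home, flush with the bed (x of block_center in the frame of recess between -0.006 and 0.006 m and y of block_center in the frame of recess between -0.006 and 0.006 m and angle between the z axis of block_center and the z axis of recess, either way round below 0.1 rad and angle between the y axis of block_center and the y axis of recess, either way round below 0.1 rad and z of block_center in the frame of recess between -0.0185 and -0.0128 m), for 0.1 s.
At the end, for the whole second after the job is handed in: The red block lies face up in the recess, pressed home (face within about 2 mm of flush with the bed), at rest, and the brass catch is slid at least 32 of its 38 mm, over the block's end (all of step 2 and value of joint catch above 0.032 m and linear speed of block below 0.02 m/s); the robot touches nothing.
It fails at once if the block is dropped or thrown into the recess (faster than 0.6 m/s close to it) (distance between block_center and recess below 0.05 m and linear speed of block above 0.6 m/s).
It fails at once if another loose thing on the bench is shifted by more than 40 mm (distance of any of spare_center, ink_tin_mid, jar_mid, cup_mid, ink_knife_grip, brush_grip from where it was at the start of the episode above 0.04 m).
It also fails if it takes over 59 s, if anything falls off the work surface, if the arm or the gripper's body presses on something with over 40 N, if the wrist force passes 120 N, or if a joint passes its speed limit or range.

## Working session

There is one attempt and no reset: what is moved stays moved. The work goes in short steps, Python scripts to look and compute and a tool call to move; the robot and the scene stay as the last step left them, time stands still between calls to the robot, and variables do not carry over. Pictures are saved under pics/ and viewed, and the job is handed in when it is done.

Besides the shell and the picture viewer there is one more tool, called as a command line: name --argument value ..., lists and objects as JSON in quotes. move_arm: Moves the arm, as the interface text tells. Its arguments: {"type":"object","properties":{"rows":{"type":"array"},"force":{"type":"number"}},"required":["rows"]}

```bash
ls; mkdir -p pics; python3 - <<'E'
from rig import manip, viewer, finder
import cv2
s=manip.get_state(); print(s)
for n in ["side","top","wrist"]:
    im=viewer.get_image(n); cv2.imwrite(f"pics/{n}0.png",cv2.cvtColor(im,cv2.COLOR_RGB2BGR))
    c=viewer.get_calibration(n); print(n,c)
    for t in ["block_center","recess","bed","catch_knob","spare_center"]:
        try: print(t,[(round(d["score"],2),[round(float(v)) for v in d["centre"]]) for d in finder.look_for(t,n)][:4])
        except Exception as e: print(t,e)
E
```

```text
pics
{'clock': 0.0, 'qpos': array([-1.23702339e+00,  2.76574511e-01,  1.50614546e+00, -3.72456965e-06,
        1.36068680e+00, -1.20997774e-01]), 'qd': array([ 0.00173169,  0.00153439,  0.00032966,  0.00025205, -0.00163288,
       -0.00189322]), 'effort': array([-1.38625066e-03, -4.16786528e+01, -2.45808059e+01, -2.79552760e-04,
        1.11167549e-02, -6.10050421e-06]), 'position': array([ 0.25239184, -0.51605381,  0.23044648]), 'ee_rot': array([ 0.59934502,  0.37481551,  0.60034488, -0.3740119 ]), 'contact_force': array([-0.1457236 , -0.11363478, -0.51893201]), 'moment': array([ 0.01152668, -0.04862691, -0.05559077]), 'width': 0.08524720580712632}
side {'mtx': array([[347.93025155,   0.        , 255.72515227],
       [  0.        , 347.93025155, 191.30777868],
       [  0.        ,   0.        ,   1.        ]]), 'R': array([[-0.97930056, -0.20232492, -0.00591989],
       [-0.1058003 ,  0.53659388, -0.83718176],
       [ 0.17255931, -0.81922624, -0.54689272]]), 't': array([0.55843255, 0.15060199, 0.85020802])}
block_center [(0.68, [288, 159]), (0.58, [246, 147])]
recess [(0.91, [264
[... 419 characters left out ...]
t': array([-0.00614098,  0.56524345,  1.26298024])}
block_center [(0.94, [368, 201]), (0.65, [384, 154])]
recess [(0.82, [223, 203]), (0.28, [124, 172])]
bed [(0.74, [224, 203])]
catch_knob [(0.58, [316, 229]), (0.43, [198, 214])]
spare_center [(0.83, [314, 230])]
wrist {'mtx': array([[297.31863964,   0.        , 254.26132959],
       [  0.        , 297.31863964, 184.34364104],
       [  0.        ,   0.        ,   1.        ]]), 'R': array([[ 0.43840028, -0.89877917,  0.00109278],
       [-0.86616835, -0.42216843,  0.26744383],
       [-0.23991161, -0.11819398, -0.96357283]]), 't': array([-0.57516667, -0.03410387,  0.37852442])}
block_center []
recess []
bed []
catch_knob []
spare_center []
```

View pics/side0.png

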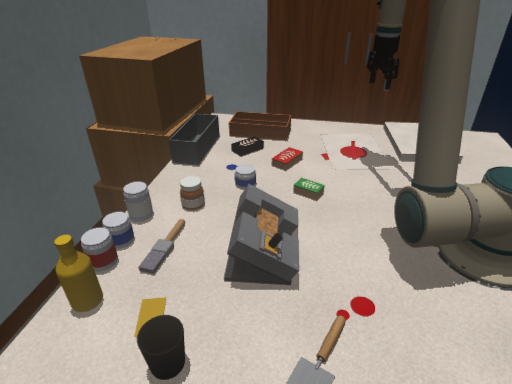

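View pics/top0.png

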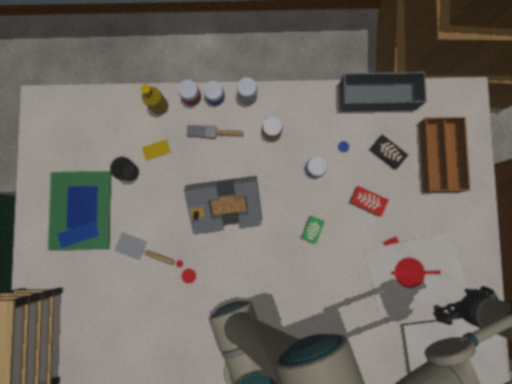

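View pics/wrist0.png

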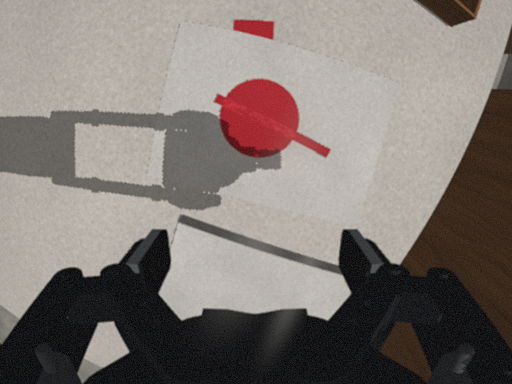

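```bash
cat > h.py <<'E'
from rig import manip, viewer, finder
import cv2, numpy as np
from scipy.spatial.transform import Rotation as Ro
def cam(n): c=viewer.get_calibration(n); return c["mtx"],np.array(c["R"]),np.array(c["t"])
def ray(c,px,fish=False):
    K,R,t=c; d=np.array([(px[0]-K[0,2])/K[0,0],(px[1]-K[1,2])/K[1,1]])
    if fish:
        r=np.hypot(*d); v=np.array([*(d/r*np.sin(r)),np.cos(r)]) if r>1e-9 else np.array([0,0,1.])
    else: v=np.array([*d,1])
    return -R.T@t, R.T@v
def onz(c,px,z,fish=False):
    o,v=ray(c,px,fish); return o+v*(z-o[2])/v[2]
def proj(c,X,fish=False):
    K,R,t=c; p=np.atleast_2d(X)@R.T+t
    if fish:
        r=np.hypot(p[:,0],p[:,1]); th=np.arctan2(r,p[:,2]); q=p[:,:2]/np.maximum(r,1e-9)[:,None]*th[:,None]
    else: q=p[:,:2]/p[:,2:]
    return q*[K[0,0],K[1,1]]+[K[0,2],K[1,2]]
def save(im,f): cv2.imwrite("pics/"+f,cv2.cvtColor(im,cv2.COLOR_RGB2BGR))
def Rt(s=None):
    s=s or manip.get_state(); w,x,y,z=s["ee_rot"]; return Ro.from_quat([x,y,z,w]).as_matrix(), np.array(s["position"])
E
python3 - <<'E'
from h import *
for n in ["top","side"]:
    im=viewer.get_image(n); c=cam(n); b=cv2.cvtColor(im,cv2.COLOR_RGB2BGR)
    for nm,(x0,y0,x1,y1) in {"top":{"bed":(174,165,274,245),"blk":(290,120,420,250)},"side":{"bed":(210,170,320,290),"blk":(220,130,330,210)}}[n].items():
        cv2.imwrite(f"pics/{n}_{nm}.png",cv2.resize(b[y0:y1,x0:x1],None,fx=6,fy=6,interpolation=cv2.INTER_CUBIC)[:600,:800])
    for d in finder.trace("block_center",n):
        m=d["mask"].astype(np.uint8); cnt=max(cv2.findContours(m,0,2)[0],key=cv2.contourArea).reshape(-1,2)
        W=np.array([onz(c,p,0.03 if n=="top" else 0.022)[:2] for p in cnt]); (ctr,sz,a)=cv2.minAreaRect((W*1000).astype(np.float32))
        print(n,round(d["score"],2),d["centre"],ctr,sz,a)
    for nm,z in [("spare_center",.03),("recess",.08),("bed",.09),("catch_knob",.11),("ink_tin_mid",.05),("jar_mid",.08),("cup_mid",.08),("ink_knife_grip",.01),("brush_grip",.01)]:
        print(nm,[(round(d["score"],2),np.round(d["centre"]),onz(c,d["centre"],z).round(3)) for d in finder.look_for(nm,n)][:2])
E
```

```text
top 0.78 [388.7, 154.8] (693.8027954101562, -443.01812744140625) (111.1151351928711, 68.73696899414062) 49.30352020263672
top 0.62 [368.2, 202.5] (534.9539184570312, -370.26702880859375) (111.96647644042969, 65.97376251220703) 62.109527587890625
top 0.42 [123.1, 170.7] (649.3929443359375, 427.7286376953125) (97.4668960571289, 80.37001037597656) 45.12725830078125
spare_center [(0.65, array([210., 130.]), array([0.777, 0.144, 0.03 ])), (0.55, array([315., 228.]), array([ 0.45 , -0.193,  0.03 ]))]
recess [(0.74, array([224., 201.]), array([0.538, 0.094, 0.08 ]))]
bed [(0.72, array([134., 250.]), array([0.392, 0.369, 0.09 ])), (0.69, array([223., 201.]), array([0.537, 0.096, 0.09 ]))]
catch_knob [(0.44, array([198., 213.]), array([0.499, 0.17 , 0.11 ])), (0.28, array([322., 167.]), array([ 0.634, -0.209,  0.11 ]))]
ink_tin_mid [(0.63, array([320., 165.]), array([ 0.65 , -0.215,  0.05 ]))]
jar_mid [(0.65, array([275., 129.]), array([ 0.763, -0.068,  0.08 ]))]
cup_mid [(0.68, array([122., 172.]), array([0.636, 0.414, 0.08 ]))]
ink_knife_grip [(0.88, array([136., 247.]), array([0.396, 0.389
[... 261 characters left out ...]
3984375) (144.35906982421875, 110.01016235351562) 50.20896530151367
spare_center []
recess [(0.6, array([264., 236.]), array([0.522, 0.137, 0.08 ])), (0.47, array([285., 156.]), array([ 0.528, -0.261,  0.08 ]))]
bed [(0.74, array([265., 236.]), array([0.519, 0.145, 0.09 ]))]
catch_knob [(0.69, array([271., 242.]), array([0.498, 0.185, 0.11 ]))]
ink_tin_mid [(0.15, array([164., 345.]), array([0.644, 0.414, 0.05 ]))]
jar_mid [(0.88, array([192., 193.]), array([0.745, 0.   , 0.08 ]))]
cup_mid [(0.92, array([163., 345.]), array([0.633, 0.432, 0.08 ]))]
ink_knife_grip [(0.55, array([319., 367.]), array([0.38 , 0.377, 0.01 ]))]
brush_grip [(0.76, array([163., 249.]), array([0.772, 0.151, 0.01 ]))]
```

View images.

View pics/top_bed.png

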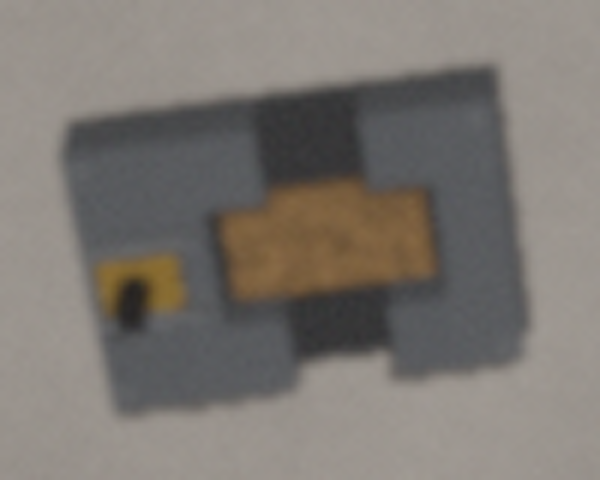

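View pics/side_bed.png

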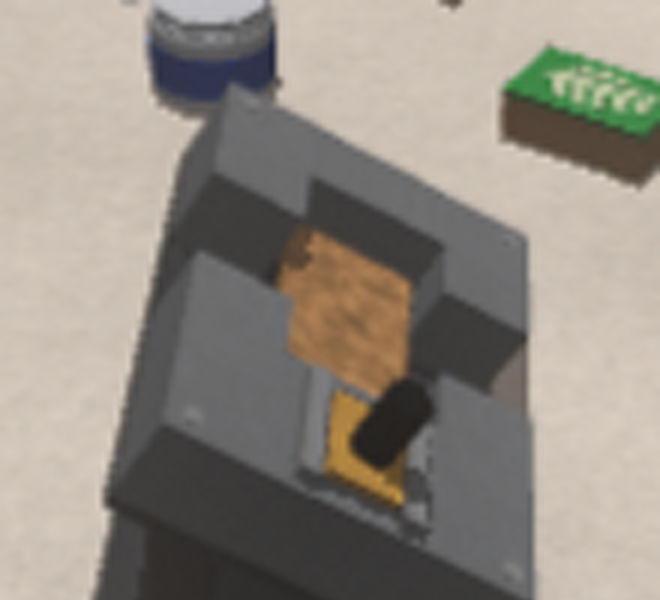

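View pics/top_blk.png

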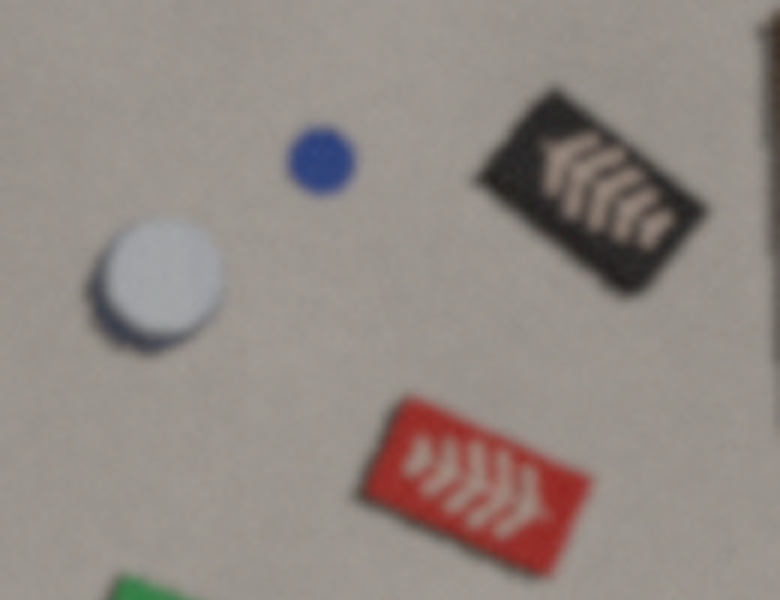

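```bash
cat > fitbed.py <<'E'
from h import *
from scipy.optimize import least_squares
def bedT(p):
    x,y,yaw=p; c,s=np.cos(yaw),np.sin(yaw); Rz=np.array([[c,-s,0],[s,c,0],[0,0,1]])
    a=np.pi/6; X=np.array([np.cos(a),0,np.sin(a)]);Z=np.array([-np.sin(a),0,np.cos(a)]);Y=np.cross(Z,X)
    return Rz@np.array([X,Y,Z]).T, np.array([x,y,.09])
if __name__=="__main__":
    F=np.array([[75,125,0],[75,-95,0],[-75,-95,0],[-75,125,0]])/1e3
    top=np.array([[75,157],[497,103],[525,355],[118,412]])/6+[174,165]-.4
    side=np.array([[165,425],[235,92],[525,238],[530,602]])/6+[210,170]-.4
    ct,cs=cam("top"),cam("side")
    def r(p,w=(1,1)):
        R,t=bedT(p); W=F@R.T+t
        return np.r_[(w[0]*(proj(ct,W)-top)).ravel(),(w[1]*(proj(cs,W)-side)).ravel()]
    for w in [(1,0),(0,1),(1,1)]:
        s=least_squares(r,[.53,.09,.1],args=(w,)); print(w,s.x,np.abs(s.fun).max(),s.fun.round(1))
    print([ (n,cam(n)[0][0,0],(-cam(n)[1].T@cam(n)[2]).round(3)) for n in ("top","side")])
E
python3 fitbed.py
```

```text
(1, 0) [0.51680021 0.07727089 0.10714082] 1.6763437018560126 [-1.7 -0.5  0.5 -0.5  1.2  0.9  0.1  0.  -0.  -0.  -0.  -0.   0.  -0.
 -0.  -0. ]
(0, 1) [0.51489009 0.08265669 0.11676612] 1.8062176481647327 [-0.   0.  -0.  -0.  -0.   0.  -0.   0.  -0.6 -0.  -0.8 -1.8  0.4  0.1
  1.   0.8]
(1, 1) [0.5157038  0.07955066 0.11290599] 2.531466557325615 [-2.5  0.1 -0.4 -0.3  0.6  1.1 -0.5  0.6 -0.8 -1.2 -0.7 -2.5  0.4 -0.6
  0.5 -0.2]
[('top', np.float64(396.5450337919975), array([ 0.437, -0.023,  1.313])), ('side', np.float64(347.93025155490454), array([0.416, 0.729, 0.594]))]
```

```bash
cat >> h.py <<'E'
def mv(target, jawdeg=None):
    """shift in tool axes (mm) to world target; turn about tool x so jaw axis has bearing jawdeg"""
    R,p=Rt(); d=R.T@(np.array(target)-p)*1e3
    out=[d.round(1)]
    if jawdeg is not None:
        z=R[:,2]; cur=np.degrees(np.arctan2(z[1],z[0])); e=(jawdeg-cur+90)%180-90
        out.append(("turn",round(-np.radians(e),3) if R[2,0]<0 else round(np.radians(e),3)))
    s=manip.get_state(); print("t",round(s["clock"],2),"p",p.round(4),"R",R.round(3).tolist(),"q",s["qpos"].round(3)); print(*out); return out
E
python3 - <<'E'
from h import *
mv([0.535,-0.37,0.20],-28)
E
```

```text
t 2.0 p [ 0.2526 -0.5166  0.2313] R [[0.0, 0.898, 0.439], [-0.0, 0.439, -0.898], [-1.0, -0.0, 0.0]] q [-1.237  0.276  1.505 -0.     1.361 -0.121]
[ 31.3 318.1  -7.6] ('turn', np.float64(-0.627))
```

move_arm --rows '[[[4, 40, -1], -0.08, 85], [[8, 80, -2], -0.16, 85], [[12, 120, -3], -0.24, 85], [[16, 160, -4], -0.32, 85], [[20, 200, -5], -0.4, 85], [[24, 240, -6], -0.48, 85], [[28, 280, -7], -0.56, 85], [[31, 318, -8], -0.63, 85]]' --force 60

```text
clock: 2.67
position: [0.5365, -0.3683, 0.2]
ee_rot: [0.687, 0.169, 0.687, -0.169]
contact_force: [0.5, 0.3, 0.0]
width: 0.0847
```

```bash
python3 - <<'E'
from h import *
c=cam("wrist"); im=viewer.get_image("wrist"); save(im,"w1.png")
mv([0.535,-0.37,0.20],-28)
for d in finder.trace("block_center","wrist"):
    m=d["mask"].astype(np.uint8); cnt=max(cv2.findContours(m,0,2)[0],key=cv2.contourArea).reshape(-1,2)
    W=np.array([onz(c,p,0.03,True)[:2] for p in cnt]); print(d["score"],d["centre"],cv2.minAreaRect((W*1000).astype(np.float32)))
E
```

```text
t 2.72 p [ 0.5433 -0.3642  0.1991] R [[0.007, 0.458, 0.889], [0.004, 0.889, -0.458], [-1.0, 0.007, 0.004]] q [-0.701  0.41   1.38   0.008  1.349 -0.227]
[-1.  -9.  -4.7] ('turn', np.float64(0.013))
0.66 [256.5, 169.1] ((534.6849975585938, -372.6494445800781), (112.59857177734375, 60.01605987548828), 64.21287536621094)
0.63 [401.2, 161.7] ((691.3694458007812, -441.14678955078125), (110.77855682373047, 73.95104217529297), 49.585269927978516)
0.4 [111.8, 66.9] ((448.4171447753906, -190.00442504882812), (54.560298919677734, 91.4425048828125), 67.3192367553711)
```

View pics/w1.png

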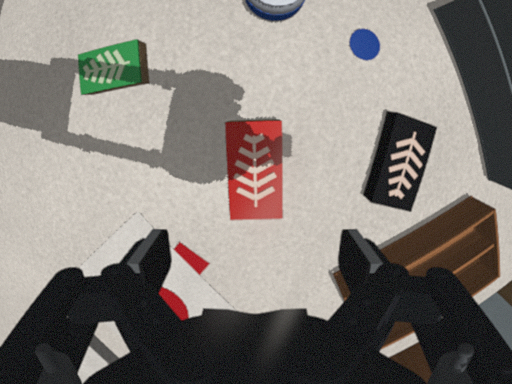

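```bash
cat > blk.py <<'E'
from h import *
viewer.get_image("wrist"); c=cam("wrist"); im=viewer.get_image("wrist")
hsv=cv2.cvtColor(im,cv2.COLOR_RGB2HSV); m=((hsv[...,0]<8)|(hsv[...,0]>172))&(hsv[...,1]>120)&(hsv[...,2]>60)
m=cv2.morphologyEx(m.astype(np.uint8),cv2.MORPH_CLOSE,np.ones((15,15)))
for cnt in cv2.findContours(m,0,2)[0]:
    if cv2.contourArea(cnt)<1500: continue
    W=np.array([onz(c,p,0.03,True)[:2] for p in cnt.reshape(-1,2)]); r=cv2.minAreaRect((W*1000).astype(np.float32)); print(r)
mv([0.535,-0.37,0.20],-28)
E
python3 blk.py
```

```text
((534.48583984375, -372.09906005859375), (109.45329284667969, 58.59162139892578), 63.5533447265625)
t 2.87 p [ 0.5353 -0.3689  0.1998] R [[-0.001, 0.465, 0.885], [0.0, 0.885, -0.465], [-1.0, -0.001, -0.001]] q [-7.100e-01  4.070e-01  1.384e+00 -1.000e-03  1.352e+00 -2.260e-01]
[-0.2 -1.1  0.3] ('turn', np.float64(0.005))
```

```bash
python3 - <<'E'
from h import *
mv([0.5347,-0.372,0.003],-26.5)
E
```

```text
t 2.87 p [ 0.5353 -0.3689  0.1998] R [[-0.001, 0.465, 0.885], [0.0, 0.885, -0.465], [-1.0, -0.001, -0.001]] q [-7.100e-01  4.070e-01  1.384e+00 -1.000e-03  1.352e+00 -2.260e-01]
[196.8  -2.9   1.2] ('turn', np.float64(-0.022))
```

move_arm --rows '[[[40, -3, 1], -0.02, 85], [[80, -3, 1], -0.02, 85], [[115, -3, 1], -0.02, 85], [[145, -3, 1], -0.02, 85], [[170, -3, 1], -0.02, 85], [[185, -3, 1], -0.02, 85], [[194, -3, 1], -0.02, 85], [[197, -3, 1], -0.02, 85]]'

```text
clock: 3.53
position: [0.5326, -0.3725, 0.0015]
ee_rot: [0.687, 0.164, 0.689, -0.163]
contact_force: [1.4, -0.2, 0.2]
width: 0.0849
```

move_arm --rows '[[[0, 0, 0], 0, 50], [[0, 0, 0], 0, 50], [[0, 0, 0], 0, 50], [[0, 0, 0], 0, 50], [[0, 0, 0], 0, 50], [[0, 0, 0], 0, 50]]' --force 70

```text
clock: 4.03
position: [0.5334, -0.3736, 0.0032]
ee_rot: [0.688, 0.163, 0.688, -0.164]
contact_force: [-0.2, -1.4, 6.1]
width: 0.0588
```

```bash
python3 - <<'E'
from h import *
mv([0.5347,-0.372,0.003],-26.5)
s=manip.get_state();print(s["width"],s["contact_force"])
save(viewer.get_image("wrist"),"w2.png")
E
```

```text
t 4.03 p [ 0.5334 -0.3736  0.0032] R [[-0.001, 0.449, 0.893], [-0.001, 0.893, -0.449], [-1.0, -0.002, -0.001]] q [-0.717  0.576  1.625 -0.002  0.941 -0.249]
[0.2 2.  0.4] ('turn', np.float64(-0.004))
0.058778978986621766 [-0.15651417 -1.42443501  6.13055094]
```

View pics/w2.png

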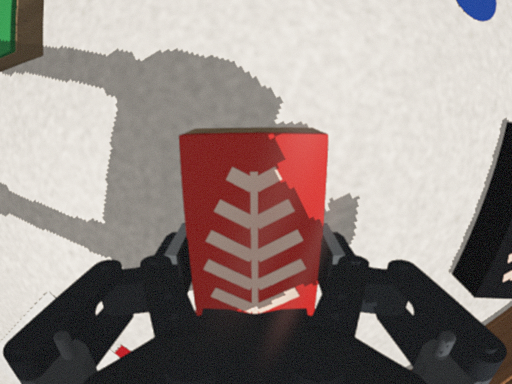

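```bash
python3 - <<'E'
from h import *
mv([0.5334,-0.3736,0.25],6.4)
mv([0.78,0.0875,0.30],6.4)
E
```

```text
t 4.08 p [ 0.5334 -0.3736  0.0032] R [[-0.001, 0.449, 0.893], [-0.001, 0.893, -0.449], [-1.0, -0.002, -0.001]] q [-0.717  0.576  1.625 -0.002  0.941 -0.249]
[-2.468e+02 -4.000e-01 -2.000e-01] ('turn', np.float64(-0.578))
t 4.08 p [ 0.5334 -0.3736  0.0032] R [[-0.001, 0.449, 0.893], [-0.001, 0.893, -0.449], [-1.0, -0.002, -0.001]] q [-0.717  0.576  1.625 -0.002  0.941 -0.249]
[-297.6  522.3   12.8] ('turn', np.float64(-0.578))
```

move_arm --rows '[[[-20, 0, 0], 0, 50], [[-50, 0, 0], 0, 50], [[-90, 0, 0], 0, 50], [[-130, 0, 0], 0, 50], [[-165, 25, 0], -0.06, 50], [[-195, 55, 0], -0.12, 50], [[-220, 85, 0], -0.18, 50], [[-240, 120, 0], -0.24, 50]]'

```text
clock: 4.75
position: [0.5882, -0.2659, 0.2461]
ee_rot: [0.703, 0.078, 0.702, -0.08]
contact_force: [0.4, 0.3, -1.7]
width: 0.0585
```

```bash
python3 - <<'E'
from h import *
mv([0.78,0.0875,0.30],6.4)
print(manip.get_state()["width"])
E
```

```text
t 4.75 p [ 0.5882 -0.2659  0.2461] R [[0.001, 0.223, 0.975], [-0.003, 0.975, -0.223], [-1.0, -0.003, 0.002]] q [-0.531  0.375  1.32  -0.002  1.444 -0.306]
[-54.7 387.1 108.4] ('turn', np.float64(-0.336))
0.05845715621711893
```

move_arm --rows '[[[-7, 39, 10], -0.05, 50], [[-14, 78, 20], -0.1, 50], [[-21, 117, 32], -0.15, 50], [[-28, 156, 43], -0.2, 50], [[-35, 195, 55], -0.25, 50], [[-42, 234, 66], -0.3, 50], [[-48, 272, 77], -0.34, 50], [[-51, 311, 87], -0.34, 50]]'

```text
clock: 5.42
position: [0.7428, 0.0201, 0.2972]
ee_rot: [0.707, -0.043, 0.705, 0.04]
contact_force: [2.2, -0.4, -1.8]
width: 0.0587
```

```bash
python3 - <<'E'
from h import *
mv([0.85,0.0953,0.30],6.4)
print(manip.get_state()["width"])
E
```

```text
t 5.42 p [0.7428 0.0201 0.2972] R [[0.002, -0.117, 0.993], [-0.003, 0.993, 0.117], [-1.0, -0.003, 0.002]] q [-0.065  0.522  0.955 -0.003  1.662 -0.182]
[ -2.8  62.2 115.2] ('turn', np.float64(0.005))
0.05872099662219422
```

move_arm --rows '[[[0, 31, 20], 0, 50], [[0, 62, 45], 0, 50], [[0, 62, 80], 0, 50], [[0, 62, 110], 0, 50], [[0, 62, 140], 0, 50], [[0, 62, 170], 0, 50], [[0, 62, 200], 0, 50], [[0, 62, 230], 0, 50]]'

```text
clock: 6.08
position: [0.9178, 0.1036, 0.2671]
ee_rot: [0.714, -0.042, 0.697, 0.041]
contact_force: [-0.3, -0.1, -1.3]
width: 0.0589
```

```bash
python3 - <<'E'
from h import *
mv([0.85,0.0953,0.30],6.4)
print(manip.get_state()["width"])
E
```

```text
t 6.08 p [0.9178 0.1036 0.2671] R [[0.024, -0.117, 0.993], [0.0, 0.993, 0.117], [-1.0, -0.003, 0.024]] q [ 3.700e-02  9.250e-01  2.270e-01 -1.000e-03  1.965e+00 -8.000e-02]
[-34.6  -0.4 -67.6] ('turn', np.float64(0.006))
0.05885602301978985
```

move_arm --rows '[[[-35, 35, -30], 0, 50], [[-70, 70, -30], 0, 50], [[-70, 70, 400], 0, 50], [[-70, 70, 400], 0, 50], [[-70, 70, 400], 0, 50]]'

```text
clock: 6.5
position: [0.9154, 0.1602, 0.2832]
ee_rot: [0.727, -0.041, 0.684, 0.043]
contact_force: [-0.3, 0.1, -0.7]
width: 0.0589
```

```bash
python3 - <<'E'
from h import *
mv([0.85,0.0953,0.30],6.4)
print(manip.get_state()["width"])
E
```

```text
t 6.5 p [0.9154 0.1602 0.2832] R [[0.061, -0.118, 0.991], [0.006, 0.993, 0.118], [-0.998, -0.001, 0.061]] q [ 0.099  0.911  0.221 -0.     1.949 -0.02 ]
[-21.1 -56.8 -71.4] ('turn', np.float64(0.007))
0.05885687682453603
```

move_arm --rows '[[[-100, 0, 600], 0, 50], [[-100, 0, 600], 0, 50], [[-100, 0, 600], 0, 50], [[-100, 0, 600], 0, 50]]'

```text
clock: 6.83
position: [0.9475, 0.1564, 0.2509]
ee_rot: [0.739, -0.039, 0.671, 0.043]
contact_force: [-0.6, 0.9, -1.5]
width: 0.0585
```

```bash
python3 - <<'E'
from h import *
mv([0.85,0.0953,0.30],6.4)
print(manip.get_state()["width"])
E
```

```text
t 6.83 p [0.9475 0.1564 0.2509] R [[0.096, -0.117, 0.988], [0.012, 0.993, 0.116], [-0.995, 0.0, 0.097]] q [ 0.09   0.948  0.221  0.003  1.876 -0.026]
[-58.9 -49.3 -98.7] ('turn', np.float64(0.005))
0.05854692037773558
```

move_arm --rows '[[[-300, 0, 600], 0, 50], [[-300, 0, 600], 0, 50]]'

```text
clock: 7.0
position: [0.9561, 0.1549, 0.2618]
ee_rot: [0.751, -0.038, 0.657, 0.045]
contact_force: [-0.1, 1.0, -0.4]
width: 0.0587
```

```bash
python3 - <<'E'
from h import *
mv([0.85,0.0953,0.30],6.4)
E
```

```text
t 7.0 p [0.9561 0.1549 0.2618] R [[0.132, -0.116, 0.984], [0.017, 0.993, 0.115], [-0.991, 0.002, 0.133]] q [ 0.087  0.937  0.221  0.006  1.85  -0.028]
[ -52.8  -46.8 -106.2] ('turn', np.float64(0.005))
```

move_arm --rows '[[[-500, 100, 600], 0, 50], [[-500, 100, 600], 0, 50]]'

```text
clock: 7.17
position: [0.9527, 0.1623, 0.2927]
ee_rot: [0.764, -0.036, 0.643, 0.046]
contact_force: [-0.2, -0.4, -1.2]
width: 0.0588
```

move_arm --rows '[[[-500, 100, 600], 0, 50], [[-500, 100, 600], 0, 50]]'

```text
clock: 7.33
position: [0.949, 0.1699, 0.3238]
ee_rot: [0.776, -0.034, 0.628, 0.048]
contact_force: [-0.1, -0.4, -0.5]
width: 0.0586
```

```bash
python3 - <<'E'
from h import *
mv([0.85,0.0953,0.30],6.4)
E
```

```text
t 7.33 p [0.949  0.1699 0.3238] R [[0.208, -0.117, 0.971], [0.031, 0.993, 0.113], [-0.978, 0.006, 0.21]] q [ 0.102  0.874  0.22   0.01   1.836 -0.012]
[   0.4  -62.6 -109.6] ('turn', np.float64(0.004))
```

move_arm --rows '[[[-400, 10, 600], 0, 50], [[-400, 10, 600], 0, 50]]'

```text
clock: 7.5
position: [0.9516, 0.1677, 0.3472]
ee_rot: [0.789, -0.033, 0.612, 0.049]
contact_force: [-0.5, 0.2, -1.4]
width: 0.0589
```

move_arm --rows '[[[-400, 10, 600], 0, 50], [[-400, 10, 600], 0, 50]]'

```text
clock: 7.67
position: [0.9533, 0.1645, 0.3704]
ee_rot: [0.801, -0.032, 0.596, 0.051]
contact_force: [-0.0, -0.1, -1.1]
width: 0.0585
```

move_arm --rows '[[[-400, 10, 600], 0, 50], [[-400, 10, 600], 0, 50]]'

```text
clock: 7.83
position: [0.9528, 0.1619, 0.3956]
ee_rot: [0.812, -0.03, 0.58, 0.052]
contact_force: [-0.1, 0.1, 0.0]
width: 0.0587
```

move_arm --rows '[[[-400, 10, 600], 0, 50], [[-400, 10, 600], 0, 50]]'

```text
clock: 8.0
position: [0.9507, 0.1596, 0.4219]
ee_rot: [0.823, -0.028, 0.564, 0.053]
contact_force: [-0.3, -0.3, 0.0]
width: 0.0586
```

```bash
python3 - <<'E'
from h import *
mv([0.85,0.0953,0.30],6.4)
E
```

```text
t 8.0 p [0.9507 0.1596 0.4219] R [[0.357, -0.12, 0.926], [0.055, 0.993, 0.107], [-0.932, 0.013, 0.361]] q [ 0.085  0.779  0.221  0.025  1.773 -0.023]
[  74.1  -53.4 -144.2] ('turn', np.float64(0.003))
```

move_arm --rows '[[[-350, 60, 600], 0, 50], [[-350, 60, 600], 0, 50]]'

```text
clock: 8.17
position: [0.9495, 0.1632, 0.4457]
ee_rot: [0.834, -0.027, 0.548, 0.054]
contact_force: [0.1, -0.5, 0.1]
width: 0.0587
```

move_arm --rows '[[[-300, 60, 600], 0, 50], [[-300, 60, 600], 0, 50]]'

```text
clock: 8.33
position: [0.9503, 0.1674, 0.4664]
ee_rot: [0.845, -0.025, 0.531, 0.056]
contact_force: [0.1, -0.1, -0.6]
width: 0.0584
```

move_arm --rows '[[[-300, 60, 600], 0, 50], [[-300, 60, 600], 0, 50]]'

```text
clock: 8.5
position: [0.9498, 0.1706, 0.488]
ee_rot: [0.855, -0.024, 0.515, 0.058]
contact_force: [-0.5, 0.0, -0.3]
width: 0.0588
```

```bash
python3 - <<'E'
from h import *
from fitbed import bedT
mv([0.85,0.0953,0.30],6.4)
R,p=Rt(); B,t=bedT([.5157,.0796,.1129])
T=np.array([-B[:,2],B[:,1],B[:,0]]).T
print(np.linalg.det(T)); print("err rotvec tool", Ro.from_matrix(R.T@T).as_rotvec())
E
```

```text
t 8.5 p [0.9498 0.1706 0.488 ] R [[0.464, -0.123, 0.877], [0.074, 0.992, 0.099], [-0.883, 0.019, 0.469]] q [ 0.094  0.719  0.221  0.031  1.713 -0.012]
[ 114.1  -66.  -183.3] ('turn', np.float64(0.001))
1.0
err rotvec tool [-0.0003575  -0.03500102 -0.0215873 ]
```

move_arm --rows '[[[-300, 20, 600], 0, 50], [[-300, 20, 600], 0, 50]]'

```text
clock: 8.67
position: [0.9483, 0.1686, 0.5117]
ee_rot: [0.865, -0.022, 0.498, 0.059]
contact_force: [-0.5, 0.5, -1.3]
width: 0.0587
```

```bash
cat >> h.py <<'E'
from fitbed import bedT
def bedmv(bp, tgt):
    """tool shift (mm) so TCP gets to tgt (bed frame, mm); prints tool pose in bed frame"""
    B,t=bedT(bp); R,p=Rt(); T=np.array([-B[:,2],B[:,1],B[:,0]]).T
    s=manip.get_state()
    print("t",round(s["clock"],2),"TCP bed",((B.T@(p-t))*1e3).round(1),"roterr tool",Ro.from_matrix(R.T@T).as_rotvec().round(4),"w",round(s["width"]*1e3,1),"F bed",(B.T@s["contact_force"]).round(1),"q",s["qpos"].round(2))
    print("shift",(R.T@(B@(np.array(tgt)/1e3)+t-p)*1e3).round(1))
E
sed -i 's/^from h import \*/import numpy as np/' fitbed.py; sed -i '/__main__/a\    from h import *' fitbed.py
sed -i 's/^from scipy.opt/from scipy.opt/' fitbed.py
python3 - <<'E'
from h import *
bedmv([.5157,.0796,.1129],[0,0,150])
E
```

```text
t 8.67 TCP bed [591.8  39.7 145.2] roterr tool [-0.0005  0.0044 -0.0238] w 58.7 F bed [-1.   0.5 -0.9] q [ 0.09  0.7   0.22  0.04  1.69 -0.01]
shift [  -8.3  -39.8 -591.7]
```

move_arm --rows '[[[-1, -4, -40], 0, 50], [[-3, -8, -80], 0, 50], [[-5, -12, -120], 0, 50], [[-7, -16, -160], 0, 50], [[-9, -20, -200], 0, 50], [[-11, -24, -240], 0, 50], [[-13, -28, -280], 0, 50], [[-15, -30, -320], 0, 50]]'

```text
clock: 9.33
position: [0.688, 0.1099, 0.3734]
ee_rot: [0.865, -0.022, 0.497, 0.059]
contact_force: [-0.3, -1.8, -1.9]
width: 0.0586
```

move_arm --rows '[[[-1, -4, -40], 0, 50], [[-3, -8, -80], 0, 50], [[-5, -12, -120], 0, 50], [[-7, -14, -160], 0, 50], [[-9, -14, -200], 0, 50], [[-9, -14, -240], 0, 50], [[-9, -14, -265], 0, 50], [[-9, -14, -275], 0, 50]]'

```text
clock: 10.0
position: [0.4439, 0.0689, 0.2393]
ee_rot: [0.864, -0.022, 0.499, 0.059]
contact_force: [-0.2, 0.6, -2.5]
width: 0.0585
```

```bash
python3 - <<'E'
from h import *
viewer.get_image("wrist")
bedmv([.5157,.0796,.1129],[0,0,150])
c=cam("wrist"); im=viewer.get_image("wrist"); np.savez("wv1.npz",K=c[0],R=c[1],t=c[2],im=im)
save(im,"w3.png"); save(viewer.get_image("side"),"s3.png")
E
```

```text
t 10.05 TCP bed [ 12.6  -2.7 165.6] roterr tool [-0.001   0.0015 -0.0236] w 58.6 F bed [-2.8  0.7 -1.2] q [-0.11 -0.19  2.11  0.21  0.72 -0.35]
shift [ 15.6   2.3 -12.6]
```

View pics/w3.png

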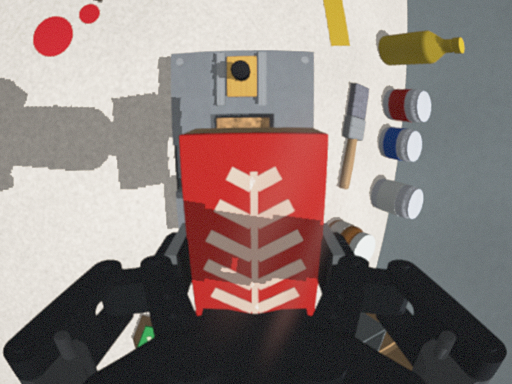

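View pics/s3.png

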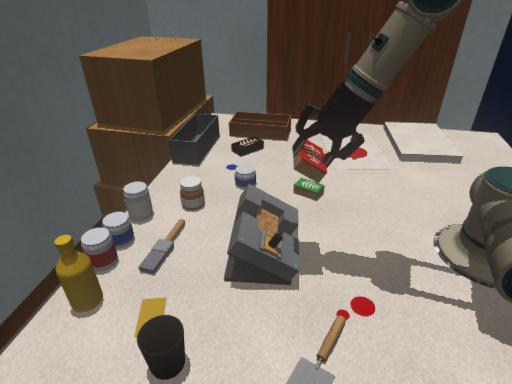

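```bash
python3 - <<'E'
import cv2
b=cv2.imread("pics/w3.png"); cv2.imwrite("pics/w3z.png",cv2.resize(b[40:200,160:330],None,fx=4.5,fy=3.75,interpolation=cv2.INTER_CUBIC))
E
```

```text
(no output)
```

View pics/w3z.png

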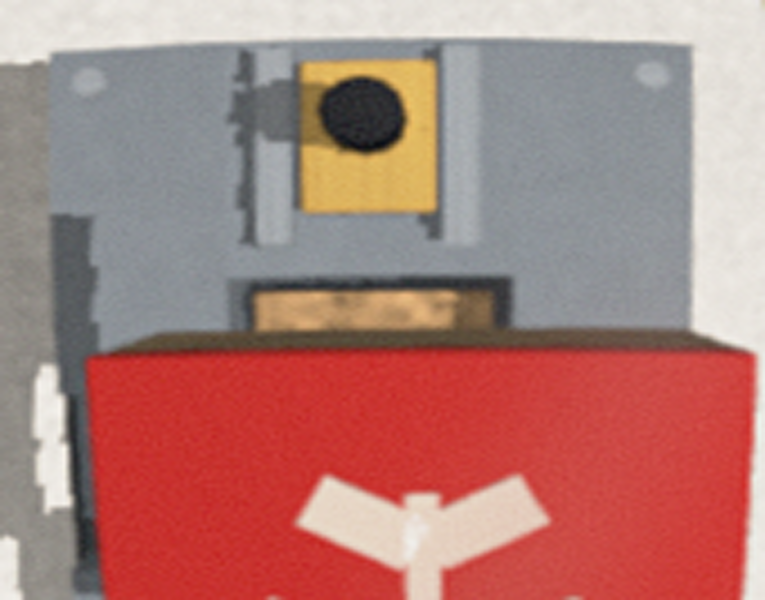

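```bash
cat > fit2.py <<'E'
from h import *
from scipy.optimize import least_squares
d=np.load("wv1.npz"); c=(d["K"],d["R"],d["t"])
z=lambda a:np.array(a,float)/[4.5,3.75]+[160,40]-.4
F=np.array([[-75,125,0],[75,125,0],[-33,58,0],[33,58,0]])/1e3; px=z([[50,52],[691,46],[229,280],[513,278]])
def r(p):
    R,t=bedT(p); return (proj(c,F@R.T+t,True)-px).ravel()
s=least_squares(r,[.5157,.0796,.1129]); print(s.x,s.fun.round(1))
def r2(p):
    R,t=bedT(p[:3]); t=t+[0,0,p[3]]; return (proj(c,F@R.T+t,True)-px).ravel()
s2=least_squares(r2,[.5157,.0796,.1129,0]); print(s2.x,s2.fun.round(1))
# block in tool: need tool pose (static)
R,p=Rt(); top=z([[86,356],[757,354]])
def r3(q):
    X=np.array([[q[0],q[1]+.055,q[2]-.030],[q[0],q[1]+.055,q[2]+.030]]); return (proj(c,X@R.T+p,True)-top).ravel()
s3=least_squares(r3,[-.03,0,0]); print("block top in tool",s3.x*1e3,s3.fun)
print("cam in tool",R.T@(-c[1].T@c[2]-p),"axis",R.T@c[1].T)
B,t=bedT(s.x); print("pred tip/knob")
for k in [0,4,8]:
    print(k,(proj(c,np.array([[0,.102-k/1e3,.038]])@B.T+t,True)), z([361,113]))
E
python3 fit2.py
```

```text
[0.51614989 0.08023073 0.11406177] [ 0.1  0.3  0.4 -0.1 -0.4 -0.1 -0.  -0.1]
[ 5.16304146e-01  8.02763318e-02  1.14110393e-01 -3.06758016e-04] [ 0.2  0.3  0.3 -0.  -0.3 -0.1 -0.1 -0.2]
block top in tool [-25.53534262   2.29289553  -7.12442966] [-0.00723019 -0.24852068 -0.00706706  0.24730229]
cam in tool [-0.14266028  0.06889401 -0.00577685] axis [[ 7.37480290e-03 -2.67456021e-01  9.63541846e-01]
 [-5.93265748e-04 -9.63569050e-01 -2.67459032e-01]
 [ 9.99972630e-01  1.40082127e-03 -7.26480432e-03]]
pred tip/knob
0 [[239.86239144  66.44240081]] [239.82222222  69.73333333]
4 [[239.87151376  70.71907192]] [239.82222222  69.73333333]
8 [[239.88264891  75.01224838]] [239.82222222  69.73333333]
```

```bash
python3 - <<'E'
from h import *
bedmv([.5162,.0803,.1141],[0,0,60])
R,p=Rt(); c=cam("wrist"); print("cam in tool",R.T@(-c[1].T@c[2]-p))
from scipy.optimize import least_squares
z=lambda a:np.array(a,float)/[4.5,3.75]+[160,40]-.4
top=z([[86,356],[757,354]])
def r3(q):
    X=np.array([[q[0],q[1]+.055,q[2]-.030],[q[0],q[1]+.055,q[2]+.030]]); return (proj(c,X@R.T+p,True)-top).ravel()
print(least_squares(r3,[-.03,0,0]).x*1e3)
E
```

```text
t 10.15 TCP bed [ 19.3  -4.4 166.5] roterr tool [-0.002   0.0097 -0.0213] w 58.6 F bed [-0.4  0.7 -1.8] q [-0.11 -0.18  2.1   0.21  0.72 -0.35]
shift [106.3   2.1 -20.3]
cam in tool [-0.1430937   0.06802165  0.00018731]
[-25.97438814   1.22905625  -0.13534217]
```

move_arm --rows '[[[15, 2, -20], 0, 50], [[45, 3, -20], 0, 50], [[75, 3, -20], 0, 50], [[100, 3, -20], 0, 50], [[120, 3, -20], 0, 50], [[130, 3, -20], 0, 50], [[133, 3, -20], 0, 50], [[133, 3, -20], 0, 50]]'

```text
clock: 10.82
position: [0.5028, 0.0799, 0.1194]
ee_rot: [0.867, -0.022, 0.495, 0.058]
contact_force: [-0.1, 0.1, -0.6]
width: 0.0585
```

```bash
python3 - <<'E'
from h import *
viewer.get_image("wrist")
bedmv([.5162,.0803,.1141],[0,-1,20])
c=cam("wrist"); im=viewer.get_image("wrist"); np.savez("wv2.npz",K=c[0],R=c[1],t=c[2],im=im)
save(im,"w4.png"); save(cv2.resize(im[20:200,140:360],None,fx=3.6,fy=3.3,interpolation=cv2.INTER_CUBIC),"w4z.png")
E
```

```text
t 10.87 TCP bed [ 2.9  1.2 32.9] roterr tool [-0.0019  0.0116 -0.0211] w 59.0 F bed [-0.3 -0.4 -1.2] q [-0.06  0.08  2.24  0.36  0.31 -0.49]
shift [12.8 -2.5 -3.1]
```

View pics/w4z.png

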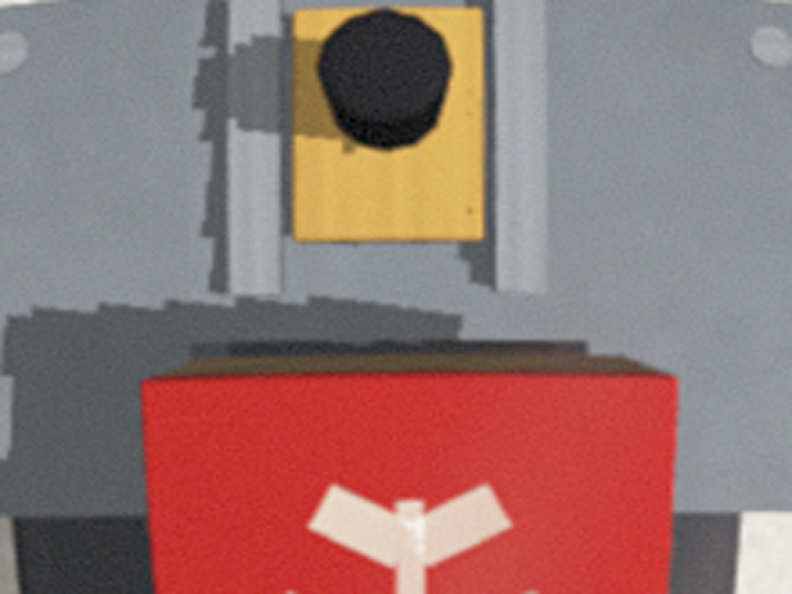

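```bash
python3 - <<'E'
from h import *
from scipy.optimize import least_squares
d=np.load("wv2.npz"); c=(d["K"],d["R"],d["t"])
z=lambda a:np.array(a,float)/[3.6,3.3]+[140,20]-.4
F=np.array([[-33,58,0],[33,58,0],[75,26,0]])/1e3; px=z([[190,345],[588,343],[740,515]])
def r(p):
    R,t=bedT(p); return (proj(c,F@R.T+t,True)-px).ravel()
s=least_squares(r,[.5157,.0796,.1129]); print(s.x,s.fun.round(1))
R,p=Rt(); cn=cam("wrist")
top=z([[142,380],[679,376]])
def r3(q):
    X=np.array([[q[0],q[1]+.055,q[2]-.030],[q[0],q[1]+.055,q[2]+.030]]); return (proj(cn,X@R.T+p,True)-top).ravel()
b=least_squares(r3,[-.03,0,0]).x; print("blk in tool",b*1e3)
for bp in ([.5162,.0803,.1141],s.x):
  B,t=bedT(bp); print("top centre in bed",B.T@(R@b+p-t)*1e3)
  bedmv(bp,[0,-1,20])
E
```

```text
[0.50992022 0.0806534  0.06759355] [-5.  -3.3 -4.5  0.8 14.6  4. ]
blk in tool [-26.00905689   1.27054609   0.03820424]
top centre in bed [ 2.42662299  1.97921808 59.47981847]
t 10.92 TCP bed [ 2.7  1.3 33.5] roterr tool [-0.0017  0.0121 -0.0211] w 58.5 F bed [-0.9  0.3 -0. ] q [-0.06  0.07  2.25  0.36  0.31 -0.49]
shift [13.4 -2.5 -2.9]
top centre in bed [ 7.77817496 -0.08456878 56.3900985 ]
t 10.92 TCP bed [ 8.1 -0.2 30.4] roterr tool [ 0.0384  0.0116 -0.0445] w 58.5 F bed [-0.9  0.3 -0. ] q [-0.06  0.07  2.25  0.36  0.31 -0.49]
shift [10.2 -1.  -8.2]
```

```bash
python3 - <<'E'
from h import *
d=np.load("wv2.npz"); c=(d["K"],d["R"],d["t"]); im=d["im"].copy()
B,t=bedT([.5162,.0803,.1141])
big=cv2.resize(im[20:200,140:360],None,fx=3.6,fy=3.3,interpolation=cv2.INTER_CUBIC)
def line(pts,col):
    P=np.concatenate([np.linspace(pts[i],pts[i+1],10) for i in range(len(pts)-1)])/1e3
    q=((proj(c,P@B.T+t,True)-[140,20]+.4)*[3.6,3.3]).astype(int); cv2.polylines(big,[q.reshape(-1,1,2)],False,col,1)
line([[-33,26,0],[-33,58,0],[33,58,0],[33,26,0],[75,26,0],[75,125,0],[-75,125,0],[-75,26,0],[-33,26,0]],(0,255,0))
save(big,"w4o.png")
E
```

```text
(no output)
```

View pics/w4o.png

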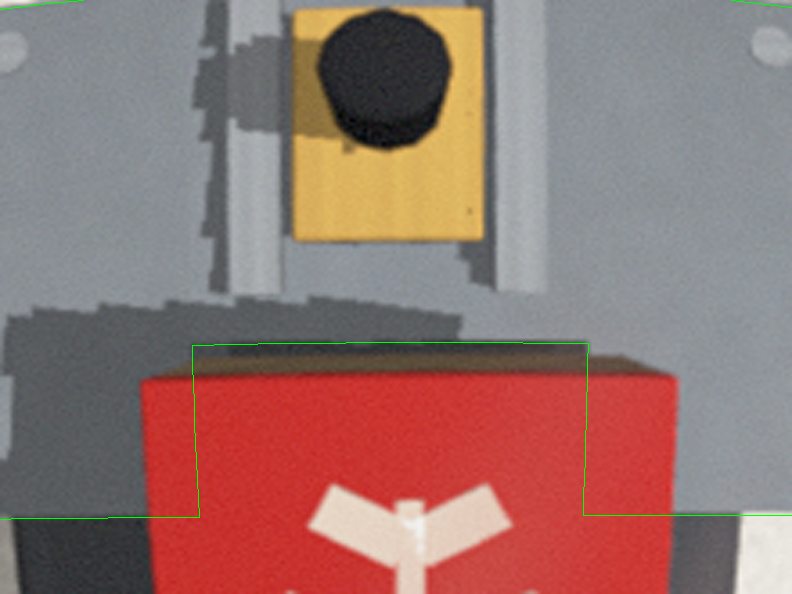

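```bash
python3 - <<'E'
from h import *
bedmv([.5162,.0803,.1141],[0.3,-0.8,-13])
E
```

```text
t 10.92 TCP bed [ 2.7  1.3 33.5] roterr tool [-0.0017  0.0121 -0.0211] w 58.5 F bed [-0.9  0.3 -0. ] q [-0.06  0.07  2.25  0.36  0.31 -0.49]
shift [46.4 -3.  -3. ]
```

move_arm --rows '[[[2, -3, -3], 0, 50], [[6, -3, -3], 0, 50], [[11, -3, -3], 0, 50], [[17, -3, -3], 0, 50], [[24, -3, -3], 0, 50], [[30, -3, -3], 0, 50], [[33, -3, -3], 0, 50], [[33, -3, -3], 0, 50]]'

```text
clock: 11.58
position: [0.5164, 0.0793, 0.0897]
ee_rot: [0.867, -0.022, 0.495, 0.058]
contact_force: [0.1, 0.1, -1.8]
width: 0.0588
```

```bash
python3 - <<'E'
from h import *
bedmv([.5162,.0803,.1141],[0.3,-0.8,-13])
E
```

```text
t 11.58 TCP bed [-0.1 -1.  -0.3] roterr tool [-0.0021  0.0111 -0.0212] w 58.8 F bed [-0.8  0.1 -1.7] q [-0.06  0.15  2.27  0.51  0.22 -0.64]
shift [12.7 -0.1  0.3]
```

move_arm --rows '[[[2, 0, 0], 0, 50], [[5, 0, 0], 0, 50], [[8, 0, 0], 0, 50], [[11, 0, 0], 0, 50], [[13, 0, 0], 0, 50], [[14, 0, 0], 0, 50], [[14, 0, 0], 0, 50]]'

```text
clock: 12.17
position: [0.5234, 0.0804, 0.0774]
ee_rot: [0.867, -0.022, 0.495, 0.058]
contact_force: [0.0, 0.2, -1.8]
width: 0.0588
```

```bash
python3 - <<'E'
from h import *
bedmv([.5162,.0803,.1141],[0.3,-0.8,-26])
im=viewer.get_image("wrist");save(im,"w5.png")
E
```

```text
t 12.17 TCP bed [ -0.1  -0.7 -14.5] roterr tool [-0.0023  0.0108 -0.0212] w 58.8 F bed [-0.8  0.2 -1.6] q [-0.05  0.19  2.27  0.59  0.19 -0.72]
shift [11.5 -0.3  0.2]
```

View pics/w5.png

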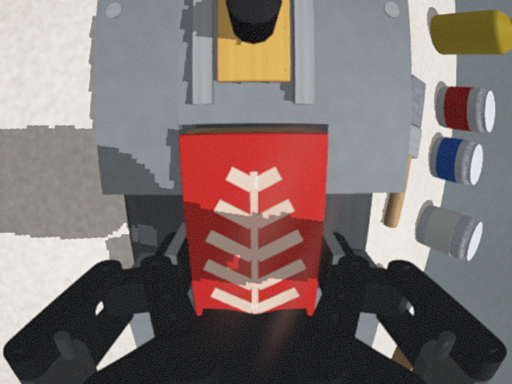

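move_arm --rows '[[[1.5, 0, 0], 0, 50], [[3, 0, 0], 0, 50], [[4.5, 0, 0], 0, 50], [[6, 0, 0], 0, 50], [[7.5, 0, 0], 0, 50], [[8.5, 0, 0], 0, 50], [[9.5, 0, 0], 0, 50], [[10, 0, 0], 0, 50]]' --force 100

```text
clock: 12.88
position: [0.5286, 0.0812, 0.0689]
ee_rot: [0.867, -0.022, 0.495, 0.058]
contact_force: [-3.4, -0.3, 4.5]
width: 0.0582
```

```bash
python3 - <<'E'
from h import *
bedmv([.5162,.0803,.1141],[0.3,-0.8,-26])
im=viewer.get_image("wrist");save(im,"w6.png")
E
```

```text
t 12.88 TCP bed [  0.1  -0.5 -24.5] roterr tool [-0.0022  0.011  -0.0211] w 58.2 F bed [-0.7  0.1  5.6] q [-0.05  0.21  2.27  0.67  0.17 -0.8 ]
shift [ 1.5 -0.3  0.1]
```

View pics/w6.png

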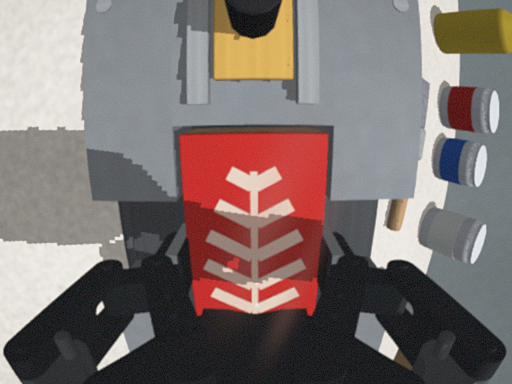

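move_arm --rows '[[[1, 0, 0], 0, 50], [[1.5, 0, 0], 0, 50], [[2, 0, 0], 0, 50], [[2.5, 0, 0], 0, 50], [[2.5, 0, 0], 0, 50]]'

```text
clock: 13.35
position: [0.5296, 0.0815, 0.0671]
ee_rot: [0.867, -0.022, 0.494, 0.058]
contact_force: [-7.4, -0.9, 11.8]
width: 0.0584
```

```bash
python3 - <<'E'
from h import *
bedmv([.5162,.0803,.1141],[0.3,-0.8,-27])
E
```

```text
t 13.35 TCP bed [  0.2  -0.4 -26.6] roterr tool [-0.002   0.0116 -0.0211] w 58.4 F bed [-0.6 -0.  14. ] q [-0.05  0.22  2.27  0.69  0.16 -0.82]
shift [ 0.4 -0.4  0.1]
```

move_arm --rows '[[[0.7, 0, 0], 0, 50], [[1.4, 0, 0], 0, 50], [[1.4, 0, 0], 0, 50]]'

```text
clock: 13.6
position: [0.5297, 0.0815, 0.0669]
ee_rot: [0.867, -0.022, 0.494, 0.058]
contact_force: [-13.4, -2.4, 19.7]
width: 0.0575
```

```bash
python3 - <<'E'
from h import *
bedmv([.5162,.0803,.1141],[0.3,-0.8,-27])
im=viewer.get_image("wrist");save(cv2.resize(im[100:340,150:360],None,fx=3.5,fy=2.5,interpolation=cv2.INTER_CUBIC),"w7.png")
im=viewer.get_image("side");save(cv2.resize(im[150:300,200:330],None,fx=5,fy=4,interpolation=cv2.INTER_CUBIC),"s7.png")
E
```

```text
t 13.6 TCP bed [  0.2  -0.3 -26.8] roterr tool [-0.0017  0.0132 -0.0208] w 57.5 F bed [-1.9 -0.9 23.9] q [-0.05  0.22  2.27  0.71  0.16 -0.84]
shift [ 0.2 -0.5  0.1]
```

View pics/w7.png

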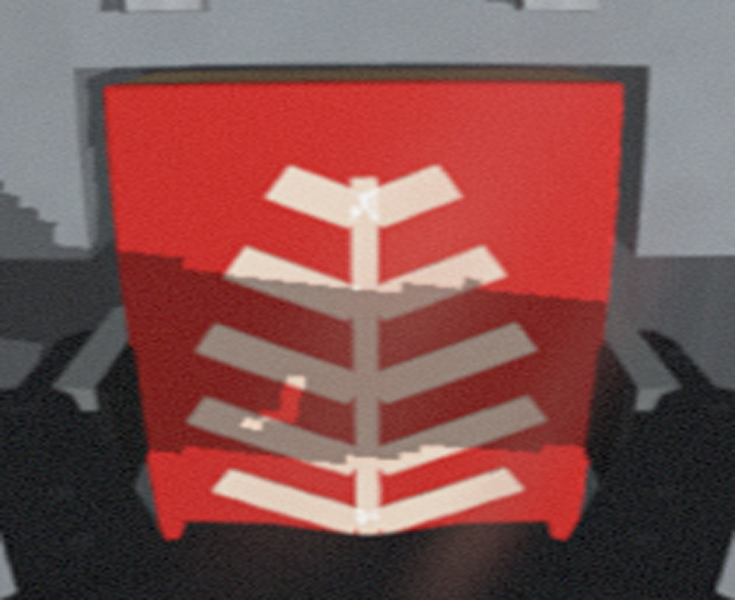

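move_arm --rows '[[[0, 0, 0], 0, 70], [[0, 0, 0], 0, 85], [[0, 0, 0], 0, 85], [[0, 0, 0], 0, 85], [[0, 0, 0], 0, 85]]'

```text
clock: 14.12
position: [0.5299, 0.0815, 0.0666]
ee_rot: [0.867, -0.022, 0.494, 0.058]
contact_force: [-1.0, -0.4, 0.1]
width: 0.0849
```

```bash
python3 - <<'E'
from h import *
bedmv([.5162,.0803,.1141],[0.3,-0.8,60])
E
```

```text
t 14.12 TCP bed [  0.2  -0.3 -27.2] roterr tool [-0.0018  0.0127 -0.0209] w 84.9 F bed [-0.9 -0.3  0.6] q [-0.05  0.22  2.27  0.71  0.16 -0.84]
shift [-87.2   1.4   1.2]
```

Back out along the tool axis, clear of the block.

move_arm --rows '[[[-8, 0, 0], 0, 85], [[-20, 0, 0], 0, 85], [[-35, 0, 0], 0, 85], [[-55, 0, 0], 0, 85], [[-75, 0, 0], 0, 50], [[-95, 0, 0], 0, 20], [[-110, 0, 0], 0, 0], [[-115, 0, 0], 0, 0]]'

```text
clock: 14.78
position: [0.4719, 0.0723, 0.1673]
ee_rot: [0.868, -0.023, 0.493, 0.058]
contact_force: [0.3, 0.3, -0.2]
width: 0.0382
```

```bash
python3 - <<'E'
from h import *
viewer.get_image("wrist")
bedmv([.5162,.0803,.1141],[0,118,60])
c=cam("wrist"); im=viewer.get_image("wrist"); np.savez("wv3.npz",K=c[0],R=c[1],t=c[2],im=im)
B,t=bedT([.5162,.0803,.1141])
def line(pts,col):
    P=np.concatenate([np.linspace(pts[i],pts[i+1],10) for i in range(len(pts)-1)])/1e3
    q=(proj(c,P@B.T+t,True)).astype(int); cv2.polylines(im,[q.reshape(-1,1,2)],False,col,1)
save(im,"w8.png")
line([[-30,55,0],[30,55,0],[30,-55,0],[-30,-55,0],[-30,55,0]],(0,255,0))
save(im,"w8o.png");im=viewer.get_image("side");save(cv2.resize(im[150:300,200:330],None,fx=5,fy=4,interpolation=cv2.INTER_CUBIC),"s8.png")
E
```

```text
t 14.83 TCP bed [-0.1 -2.9 89.3] roterr tool [-0.0013  0.0161 -0.0203] w 30.5 F bed [ 1.   0.3 -0. ] q [-0.09 -0.05  2.22  0.28  0.47 -0.43]
shift [ 31.7 120.3  -0.6]
```

View pics/w8o.png

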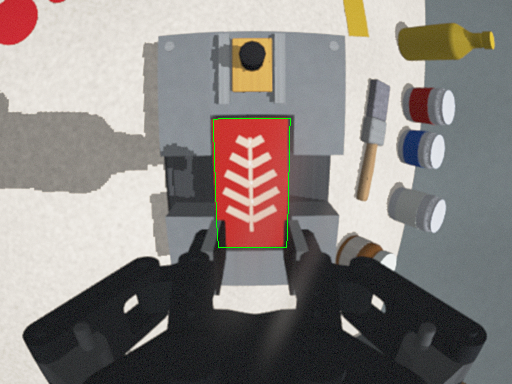

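View pics/s8.png

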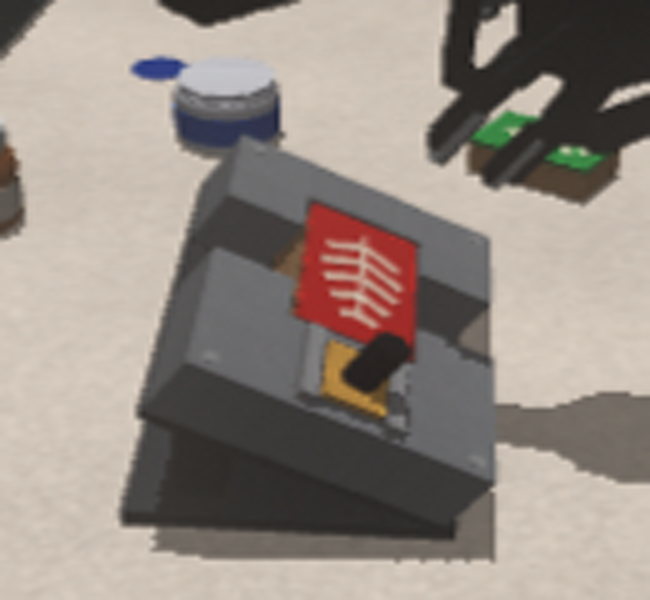

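```bash
python3 - <<'E'
from h import *
bedmv([.5162,.0803,.1141],[0,132,80])
bedmv([.5162,.0803,.1141],[0,132,16])
E
```

```text
t 14.93 TCP bed [-1.1 -2.8 87.7] roterr tool [-0.0019  0.0133 -0.0208] w 14.5 F bed [-0.3  0.7 -0.3] q [-0.09 -0.05  2.22  0.28  0.46 -0.43]
shift [ 10.5 134.6   0.7]
t 14.93 TCP bed [-1.1 -2.8 87.7] roterr tool [-0.0019  0.0133 -0.0208] w 14.5 F bed [-0.3  0.7 -0.3] q [-0.09 -0.05  2.22  0.28  0.46 -0.43]
shift [ 7.450e+01  1.333e+02 -1.000e-01]
```

move_arm --rows '[[[0, 35, 0], 0, 0], [[3, 70, 0], 0, 0], [[6, 105, 0], 0, 0], [[10, 130, 0], 0, 0], [[25, 136, 0], 0, 0], [[45, 136, 0], 0, 0], [[62, 136, 0], 0, 0], [[72, 136, 0], 0, 0]]'

```text
clock: 15.6
position: [0.4911, 0.2142, 0.1026]
ee_rot: [0.866, -0.023, 0.496, 0.059]
contact_force: [-1.1, -1.2, -0.7]
width: 0.0003
```

```bash
python3 - <<'E'
from h import *
viewer.get_image("wrist")
bedmv([.5162,.0803,.1141],[0,120,16])
im=viewer.get_image("wrist");save(im,"w9.png")
im=viewer.get_image("side");save(cv2.resize(im[150:300,200:330],None,fx=5,fy=4,interpolation=cv2.INTER_CUBIC),"s9.png")
E
```

```text
t 15.65 TCP bed [ -2.6 135.3  14.8] roterr tool [-0.0003  0.0064 -0.0205] w -0.3 F bed [-0.9 -0.1 -1.7] q [ 0.35  0.16  2.2  -0.37  0.27  0.55]
shift [ -1.5 -15.3   2.6]
```

View pics/s9.png

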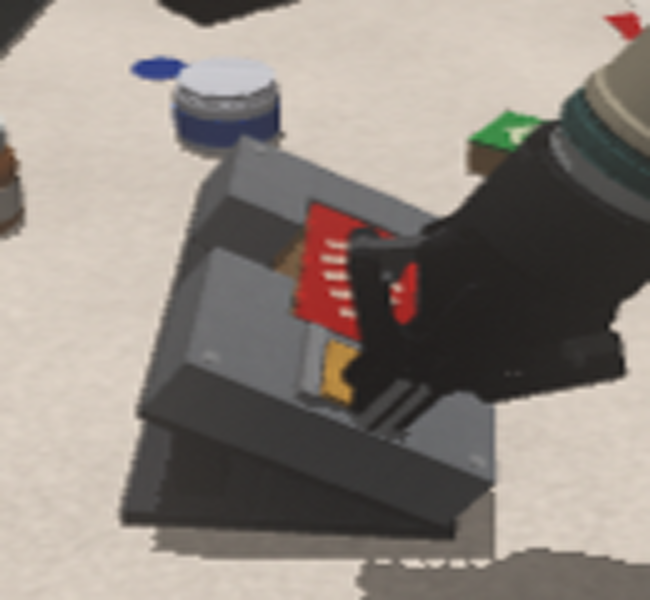

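View pics/w9.png

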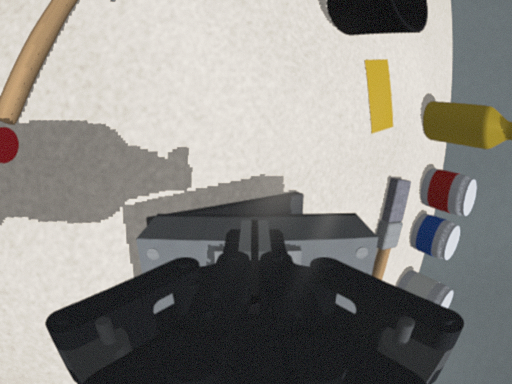

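move_arm --rows '[[[0, -8, 3], 0, 0], [[0, -16, 3], 0, 0], [[0, -22, 3], 0, 0], [[0, -28, 3], 0, 0], [[0, -34, 3], 0, 0], [[0, -40, 3], 0, 0], [[0, -45, 3], 0, 0], [[0, -49, 3], 0, 0]]'

```text
clock: 16.42
position: [0.4999, 0.1646, 0.105]
ee_rot: [0.867, -0.022, 0.495, 0.058]
contact_force: [-0.1, 1.7, 1.4]
width: -0.0001
```

```bash
python3 - <<'E'
from h import *
bedmv([.5162,.0803,.1141],[0,82,16])
E
```

```text
t 16.42 TCP bed [ 1.7 85.6 16.3] roterr tool [-0.0019  0.0099 -0.0206] w -0.1 F bed [0.8 1.7 1.2] q [ 0.2   0.13  2.23 -0.1   0.25  0.18]
shift [ 0.2 -3.6 -1.7]
```

Push on gently to the end stop.

move_arm --rows '[[[0, -2, -1], 0, 0], [[0, -4, -1], 0, 0], [[0, -5, -1], 0, 0], [[0, -5, -1], 0, 0]]'

```text
clock: 16.75
position: [0.4999, 0.163, 0.1054]
ee_rot: [0.867, -0.02, 0.494, 0.059]
contact_force: [-2.0, 28.1, -2.3]
width: -0.0001
```

```bash
python3 - <<'E'
from h import *
bedmv([.5162,.0803,.1141],[0,82,16])
E
```

```text
t 16.75 TCP bed [ 1.8 84.  16.7] roterr tool [-0.0048  0.0133 -0.0256] w -0.1 F bed [-0.1 28.1 -2.6] q [ 0.19  0.13  2.23 -0.06  0.24  0.13]
shift [ 0.6 -2.1 -1.8]
```

move_arm --rows '[[[0, 6, 0], 0, 0], [[0, 16, 0], 0, 0], [[-8, 24, 0], 0, 0], [[-25, 28, 0], 0, 0], [[-50, 28, 0], 0, 0], [[-75, 20, 0], 0, 0], [[-100, 0, 0], 0, 0], [[-125, -20, 0], 0, 0]]'

```text
clock: 17.42
position: [0.438, 0.1333, 0.2133]
ee_rot: [0.867, -0.021, 0.494, 0.061]
contact_force: [0.7, -1.0, 0.1]
width: 0.0
```

move_arm --rows '[[[-15, -35, 0], 0, 0], [[-30, -70, 0], 0, 0], [[-30, -85, 0], 0, 0], [[-30, -85, 0], 0, 0]]'

```text
clock: 17.75
position: [0.435, 0.0418, 0.2395]
ee_rot: [0.869, -0.02, 0.491, 0.057]
contact_force: [0.9, 0.0, 0.6]
width: 0.0003
```

```bash
python3 - <<'E'
from h import *
viewer.get_image("wrist")
bp=[.5162,.0803,.1141]; bedmv(bp,[0,82,16])
c=cam("wrist"); im=viewer.get_image("wrist"); B,t=bedT(bp)
b0=im.copy()
def line(pts,col):
    P=np.concatenate([np.linspace(pts[i],pts[i+1],10) for i in range(len(pts)-1)])/1e3
    q=(proj(c,P@B.T+t,True)*4).astype(int); cv2.polylines(big,[(q-[600,40]).reshape(-1,1,2)],False,col,1)
big=cv2.resize(b0,None,fx=4,fy=4,interpolation=cv2.INTER_CUBIC)[40:40+600*2,600:600+800].copy()
line([[-30,55,0],[30,55,0],[30,-55,0],[-30,-55,0],[-30,55,0]],(0,255,0))
line([[-15,40,6],[15,40,6],[15,82,6],[-15,82,6],[-15,40,6]],(255,0,255))
save(cv2.resize(big,None,fx=.5,fy=.5),"w10.png")
save(viewer.get_image("top"),"t10.png"); im=viewer.get_image("side"); save(im,"s10.png");save(cv2.resize(im[150:300,200:330],None,fx=5,fy=4,interpolation=cv2.INTER_CUBIC),"s10z.png")
E
```

```text
t 17.8 TCP bed [-1.000e-01 -2.700e+01  1.713e+02] roterr tool [-0.0074  0.0165 -0.0239] w -0.1 F bed [-0.9 -0.1  1.3] q [-0.23 -0.22  2.14  0.29  0.74 -0.51]
shift [157.8 105.3  -3.3]
```

View pics/w10.png

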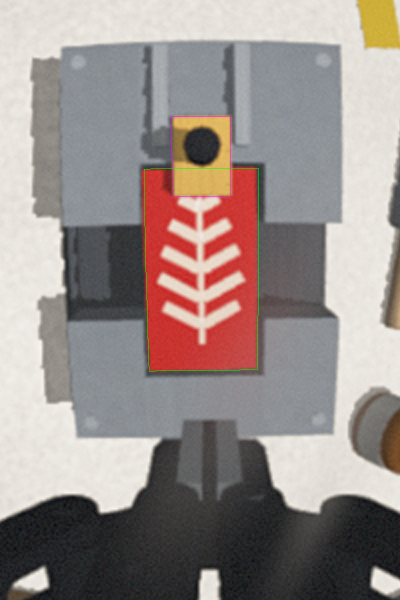

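View pics/s10z.png

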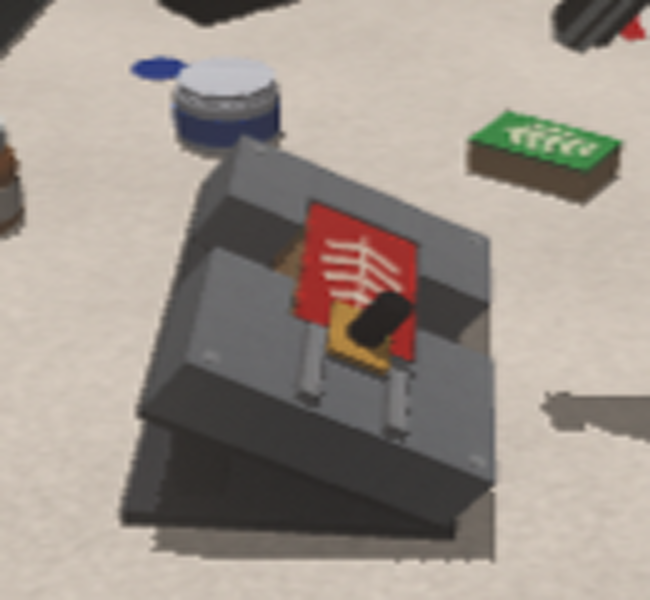

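View pics/t10.png

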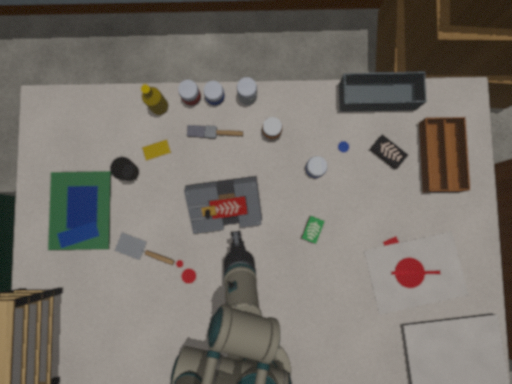

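```bash
python3 - <<'E'
from h import *
print(manip.sign_off())
E
```

```text
the job is handed in; nothing more can be done
None
```

The red block is in the recess, pressed home, and the brass catch is across its end. I handed the job in at about 18 s, and no verdict is reported.

**What I did:** I gripped the block across its 60 mm width. The moves have no tilt command, so I pushed the arm against its reach limit step by step until the tool leaned at the bed's 30°. I then lowered the block into the recess held in the grip, with no contact force until it reached the packing plate. I pressed it down on the plate, released it, and slid the catch across with the closed fingers.

**Last checks:**
- **Block home:** under about 24 N the block stopped moving, with its centre at about z = -15.8 mm by my estimate (target -15). Its outline in the wrist picture matches the flush position within about a pixel, but that shows height only to 1–2 mm.
- **Catch:** the end stop was felt at about 28 N. The plate in the wrist picture lies where full 38 mm travel would put it.
- **Other things:** nothing else looks shifted in the top picture, judged by eye only. The gripper ended clear, about 170 mm above the bed face.

**Small disagreement:** the tool was about 1.2° out of square with the bed. While I was pressing, the block's end under the catch may have stood up to 1.2 mm high. I did not measure that after release.

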